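Release the orange battery tray with the push bar

TASK

Two battery chargers stand on the worktop, one with an orange tray and one with a blue tray. Take the black bar out of its aluminium holder and, holding it upright, push its lower end down through the slot in the top of the orange charger until it presses the hidden latch tab down and the orange tray springs out. Then let go and leave the bar standing in that slot, to mark the bay that is open; the blue tray must stay shut.

Things in the scene. Friction and masses are not known exactly. Their poses are not given: they have to be found in the camera images.
- bar_centre (a point): Half-way point of the upright black bar (139 mm, 0.09 kg) in a fixed 60x60x46 mm aluminium holder (16 mm square hole 40 mm deep, sides parallel to the bar's flats). Head, 18 mm across flats, 20 mm long, its middle 60 mm above this point; 12 mm shank ends 69 mm below it. x axis: along the bar to the lower end (down); y, z: level, square to the flats.
- orange_slot (a point): Centre of the slot in the lid of the orange-tray charger, at lid level, 90 mm above the worktop. Fixed grey box 120 mm deep (x), 100 wide (y); z up, tray front at -x. Slot 22 mm (x) by 36 (y), guide walls below; black collar stands 11 mm above the lid, its mouth about 42 by 56 mm. Hidden white sprung tab crosses the slot 45 mm below the lid. Either charger may be on the left.
- orange_tray (a joint): How far the orange tray is out, m: 0 shut and latched, 0.038 fully out; a spring drives it once the tab is pressed 7 mm (52 mm below the lid). The tab resists with 4 to 7 N plus some drag and stops solidly 59 mm below the lid. It rises again when let go; the bar then rests on it.
- blue_tray (a joint): The same for the blue tray of the other, otherwise identical charger; it must stay shut (0).
Things that resemble listed ones, but are neither listed nor needed, are in the scene too. What is shaped like the part that bears bar_centre but yellow is not meant.

How it is judged:
By the outcome, as a careful person would: the job done as asked, in the order asked, and still so for the second after the job is handed in, with the robot touching nothing.
It also fails if it takes over 45 s, if anything falls off the work surface, if the arm or the gripper's body presses on something with over 40 N, if the wrist force passes 120 N, or if a joint passes its speed limit or range.

ROBOT

A 6-joint arm with a two-finger parallel gripper is mounted at the origin on a cart in front of the work surface, level with it; the furniture and walls round the work are solid. World frame = base frame: x ahead of the robot, y to its left, z up, the work surface at z = 0. Lengths are in m, angles in degrees, forces in N, time in s.
With the tool pointing down it reaches from about 0.4 to 0.825 m from the base axis. Payload 7 kg.
Tool frame: the origin (TCP) lies on the mounting face of the last link; the fingertips stand 178 mm ahead of it and the grasp point (between the pads) lies 159 mm ahead of it (ctrl.tip_extent is the distance from the TCP to the fingertips, in m); z points along the fingers, y is the direction in which the jaws open and shut (so a half turn about z gives the same grasp; the last joint's range is limited). The gripper opens to 88 mm and grips with 3 to 60 N. Pads are 19 mm wide; open, the fingers measure 130 mm over their backs; the gripper's body (78 mm by 193 mm) begins 47 mm behind the grasp point.
Start: joints at [82.225, 20.546, 0.682, 0, -70.136, -16.507], TCP at [0.278, 0.615, 0.405] pointing down, gripper open.
Joint ranges: [-176.03, 176.03], [-82.01, 121.73], [-58.28, 71.71], [-173.87, 95.51], [-174.79, -0.11], [-173.66, 173.66]. Speed limits (degrees/s): [136.94, 136.94, 172.46, 180, 180, 180].

INTERFACE

Orientations are given as [roll, pitch, yaw] about the fixed x, y, z axes, in that order (R = Rz(yaw) Ry(pitch) Rx(roll)).
In Python, from plant import ctrl gives the robot as it stands. The module is installed in compiled form; this text tells all that it offers.
- The arm moves only by the tool carry_out, never from a script. Its argument "moves" is text: rows parted by semicolons, each of 7 numbers parted by spaces: the finger opening in m, from 0 to 0.0876, then the shift along the tool's x, y, z in m, then the turn, a rotation vector about the tool's x, y, z in rad. A call has 1 to 20 rows; each row is the pose to reach, as a shift and turn from the pose commanded when the call began, along the tool's axes at that moment; what a row does not reach only later rows make up. A row lasts 1/10 s, in which the tool goes at most 50 mm and 8.59 degrees, less where a joint would pass 70% of its speed; a pose out of reach is approached as far as the arm can. A call with a gripper value outside its range is refused whole. The fingers move at their own pace and stop on an object; the grip force is fixed at half the most. Time passes only in rows, so rows that repeat a pose let the fingers close. It gives the time, the measured TCP pose, the force and the opening at its end, in the units of the state.
- ctrl.get_obs(): the state, without advancing time (a new reading comes with each control period).
- ctrl.snapshot(name): name is "scene" or "top" or "wrist"; returns a dict with "image" (480x640x3 uint8, red, green, blue), "K" (3x3 intrinsics, pixels), "R" (3x3) and "t" (3): a world point X has camera coordinates R X + t. Camera axes: x right, y down, z forward; pixel columns grow to the right and rows downward; lengths in m; the calibration is good to about 2 mm. A picture is of the moment at which its call begins. There is no depth.
- ctrl.close_job(): hands the job in, once; it reports no verdict.
Trained networks look in a picture, given as the dict that the camera call returned (one of the last four; its "shot" number tells which), for a name from the list of things; names that differ only in an ending like _2 or _b are one class to them, and where a whole thing is asked for, a point or a joint stands for the part that bears it (a point fixed in the world has none). Each returns a list of dicts, best first, with "confidence" (0 to 1); they miss things now and then, are a little off and sometimes report something else, mostly with a low value. They report only what shows in the picture. A call takes as long as a camera call. They do not tell look-alikes from the thing itself.
- ctrl.recognise(picture, label): "extent" ([left, top, right, bottom] in pixels, round what is visible of it).
- ctrl.trace(picture, label): "region" (480x640 bool, what is visible of it) and "extent" ([left, top, right, bottom] in pixels, round what is visible of it).
- ctrl.mark_of(picture, label): "at" ([row, column] in pixels: a listed point, or the origin of a listed thing).
The state is a dict: "clock": time; "joint_pos": joint angles; "qvel": joint speeds; "tau": joint torques, N m; "tool_pos": TCP position; "orientation": TCP orientation; "force": force on the tool from outside, world axes, zero at the start; "moment": the same for the moment, N m; "opening": finger opening in m.
Only numpy, scipy, OpenCV 4.12 (cv2) and the standard library are available. Lean on these libraries where they do the work, as an engineer would, in place of code of your own. Each camera call takes 0.05 s, during which the arm holds its last target.

## Working session

There is one attempt and no reset: what is moved stays moved. The work goes in short steps, Python scripts to look and compute and a tool call to move; the robot and the scene stay as the last step left them, time stands still between calls to the robot, and variables do not carry over. Pictures are saved under pics/ and viewed, and the job is handed in when it is done.

Besides the shell and the picture viewer there is one more tool, called after "Emit:" as name(argument=value, ...) on one line, values as JSON. carry_out: Moves the arm, as the interface text tells. Its arguments: {"type":"object","properties":{"moves":{"type":"string"}},"required":["moves"]}

```bash
mkdir -p pics; cat > h.py <<'E'
import numpy as np, cv2
from plant import ctrl
def snap(n,f):
    p=ctrl.snapshot(n); cv2.imwrite('pics/'+f,p['image'][:,:,::-1]); return p
E
python3 - <<'E'
from h import *
o=ctrl.get_obs(); print(o)
for n in ['scene','top']:
    p=snap(n,n+'1.png'); print(n,p['K'].tolist(),p['R'].round(4).tolist(),p['t'].round(4).tolist())
    for l in ['bar_centre','orange_slot','orange_tray','blue_tray']:
        print(l,[(np.round(d['at']),round(d['confidence'],2)) for d in ctrl.mark_of(p,l)],[(np.round(d['extent']),round(d['confidence'],2)) for d in (ctrl.recognise(p,l) if l!='orange_slot' else [])])
E
```

```text
{'clock': 0.0, 'joint_pos': array([ 8.22243794e+01,  2.05911669e+01,  6.34244040e-01, -2.04398297e-02,
       -7.01346492e+01, -1.65074612e+01]), 'qvel': array([ 0.09084698,  0.01165542, -0.07657013, -0.06439823, -0.04871668,
       -0.0371253 ]), 'tau': array([-1.28293336e-04, -5.82719064e+01,  2.93063235e+01,  6.99720696e+00,
        7.16366252e-03, -1.52031243e-04]), 'tool_pos': array([0.27750507, 0.61510966, 0.40372803]), 'orientation': array([ 1.79906742e+02, -7.59911261e-03, -2.42900366e+01]), 'force': array([-0.59358073,  0.9023985 , -0.17484112]), 'moment': array([-0.01257984,  0.00662508,  0.01345741]), 'opening': 0.08745412193479654}
scene [[456.888971209096, 0.0, 314.7205410120526], [0.0, 456.888971209096, 243.4474313191076], [0.0, 0.0, 1.0]] [[-0.4493, -0.8933, -0.0115], [-0.6101, 0.3162, -0.7265], [0.6526, -0.3193, -0.6871]] [0.262, 0.3392, 0.5801]
bar_centre [(array([271., 176.]), 0.83), (array([255., 221.]), 0.63), (array([302., 227.]), 0.55)] [(array([212., 269., 237., 326.]), 0.78), (array([210., 222., 230., 267.]), 0.67), (array([161., 238., 181., 301.]), 0.67)]
orange_slot [(array([203., 345.]), 0.67)] []Traceback (most recent call last):
  File "<stdin>", line 6, in <module>
ValueError: it knows: bar_centre, orange_slot
```

```bash
python3 - <<'E'
from h import *
for n in ['scene','top']:
    p=snap(n,n+'2.png'); print(n,p['K'].tolist(),p['R'].round(4).tolist(),p['t'].round(4).tolist())
    for l in ['bar_centre','orange_slot']:
        print(l,[(np.round(d['at']),round(d['confidence'],2)) for d in ctrl.mark_of(p,l)])
    for l in ['bar_centre','orange_tray','blue_tray']: 
        print(l,[(np.round(d['extent']),round(d['confidence'],2)) for d in ctrl.recognise(p,l)])
E
```

```text
scene [[456.888971209096, 0.0, 314.7205410120526], [0.0, 456.888971209096, 243.4474313191076], [0.0, 0.0, 1.0]] [[-0.4493, -0.8933, -0.0115], [-0.6101, 0.3162, -0.7265], [0.6526, -0.3193, -0.6871]] [0.262, 0.3392, 0.5801]
bar_centre [(array([267., 178.]), 0.81), (array([254., 220.]), 0.76), (array([301., 226.]), 0.63)]
orange_slot [(array([203., 345.]), 0.88)]
bar_centre [(array([160., 239., 183., 299.]), 0.95), (array([208., 223., 227., 266.]), 0.76), (array([216., 267., 236., 323.]), 0.66)]
orange_tray [(array([348., 230., 382., 261.]), 0.65)]
blue_tray []
top [[509.9340962444411, 0.0, 322.48317059021775], [0.0, 509.9340962444411, 241.60626184325463], [0.0, 0.0, 1.0]] [[-0.0278, -0.9994, 0.0193], [-0.9915, 0.0252, -0.1274], [0.1268, -0.0227, -0.9917]] [0.0274, 0.5203, 0.96]
bar_centre [(array([282., 210.]), 0.72), (array([233., 176.]), 0.69), (array([237., 219.]), 0.6)]
orange_slot [(array([225., 358.]), 0.92)]
bar_centre [(array([205., 225., 225., 239.]), 0.44)]
orange_tray [(array([341., 256., 374., 266.]), 0.59)]
blue_tray [(array([431., 232., 475., 244.]), 0.74)]
```

View pics/scene1.png

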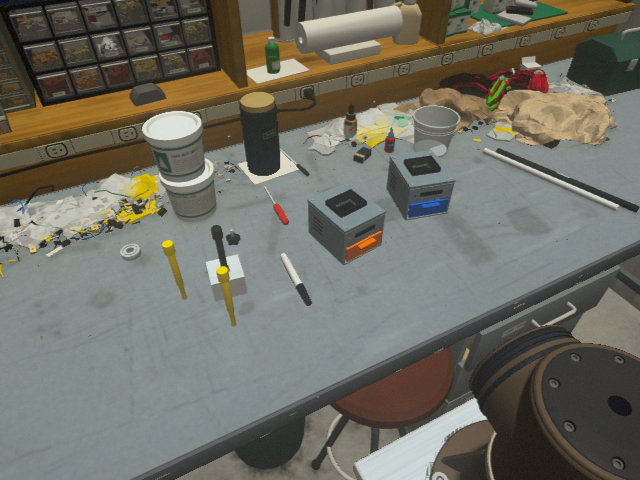

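```bash
sleep 1
```

```text
(no output)
```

View pics/top2.png

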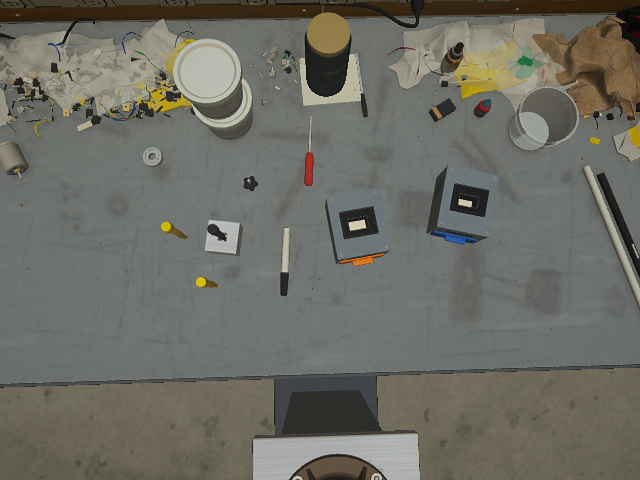

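The black bar stands in its holder: in the scene view its head is at (217,232) and the holder at (226,277). Two yellow look-alikes stand at (170,245) and (223,270). The orange charger is at (346,228), left of the blue one at (422,185). Next I'll take close crops.

```bash
python3 - <<'E'
import cv2
a=cv2.imread('pics/scene1.png');b=cv2.imread('pics/top2.png')
def c(im,x,y,w,h,s,f): cv2.imwrite('pics/'+f,cv2.resize(im[y:y+h,x:x+w],None,fx=s,fy=s,interpolation=cv2.INTER_CUBIC))
c(a,150,215,110,115,5,'c1.png'); c(b,150,205,110,90,7,'c2.png'); c(b,315,180,90,90,6,'c3.png')
c(a,300,180,90,90,6,'c4.png')
E
```

```text
(no output)
```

View pics/c1.png

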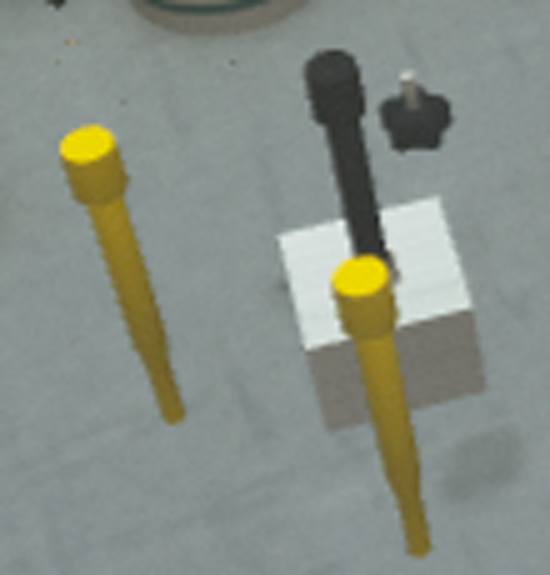

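View pics/c2.png

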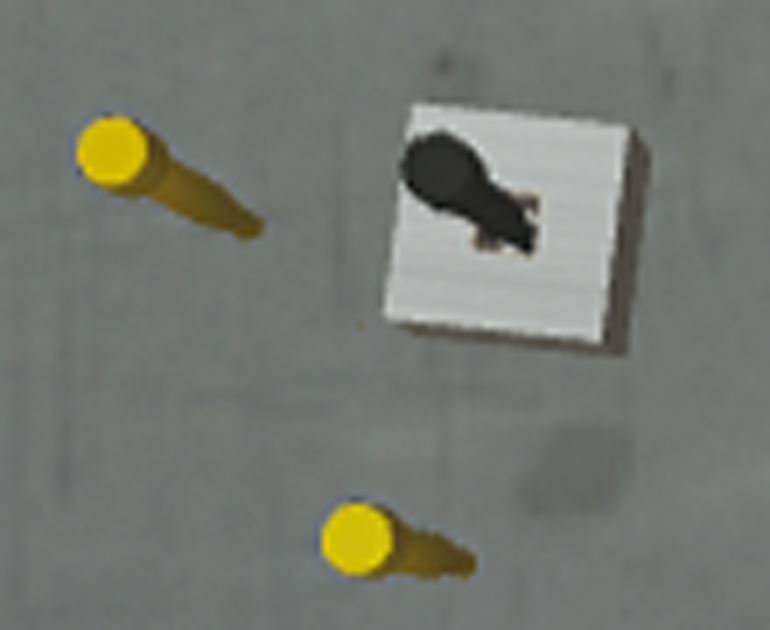

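View pics/c3.png

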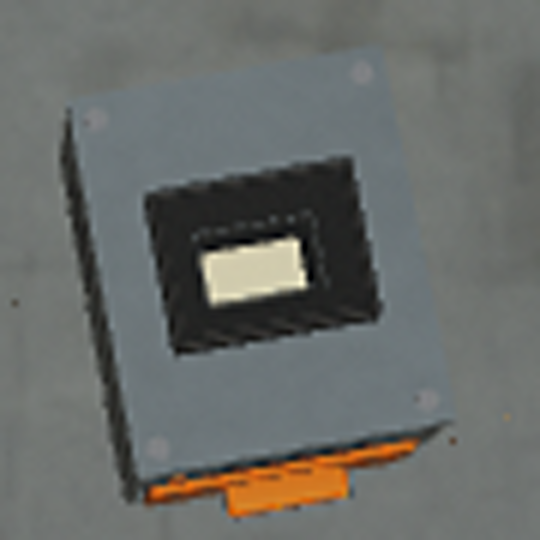

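View pics/c4.png

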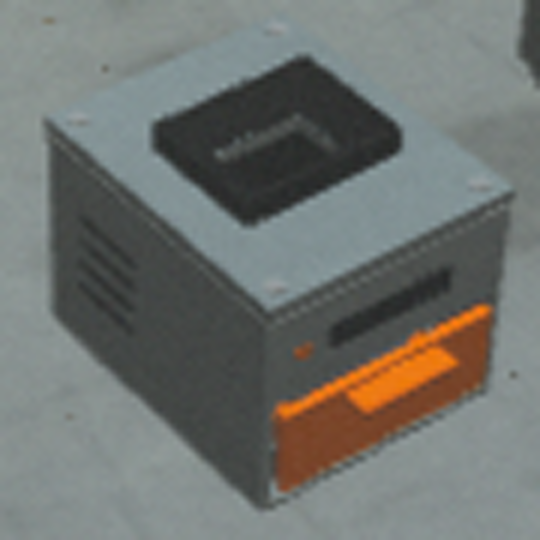

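```bash
cat >> h.py <<'E'
def ray(p,uv):
    d=p['R'].T@np.linalg.solve(p['K'],[uv[0],uv[1],1.]); return -p['R'].T@p['t'],d
def atz(p,uv,z):
    c,d=ray(p,uv); return c+d*(z-c[2])/d[2]
def tri(obs):
    A=np.zeros((3,3));b=np.zeros(3);L=[]
    for p,uv in obs:
        c,d=ray(p,uv); d=d/np.linalg.norm(d); M=np.eye(3)-np.outer(d,d);A+=M;b+=M@c;L.append((M,c))
    x=np.linalg.solve(A,b); return x,max(np.linalg.norm(M@(x-c)) for M,c in L)
E
python3 - <<'E'
from h import *
np.set_printoptions(precision=4,suppress=True)
T=ctrl.snapshot('top');S=ctrl.snapshot('scene')
t=lambda l,o,s:[(o[0]+(x+.5)/s-.5,o[1]+(y+.5)/s-.5) for x,y in l]
def rect(n,P,pts,z):
    q=np.array([atz(P,u,z)[:2] for u in pts]); e=np.roll(q,-1,0)-q
    print(n,'c',q.mean(0),'len',np.linalg.norm(e,axis=1),'ang',np.degrees(np.arctan2(e[:,1],e[:,0])))
rect('hold T',T,t([(412,103),(632,127),(604,343),(385,320)],(150,205),7),.046)
rect('hold S',S,t([(278,238),(440,198),(470,308),(305,350)],(150,215),5),.046)
rect('lid T',T,t([(68,105),(380,45),(450,425),(135,482)],(315,180),6),.09)
rect('lid S',S,t([(45,122),(278,12),(512,195),(268,318)],(300,180),6),.09)
rect('col T',T,t([(145,195),(352,157),(382,318),(177,353)],(315,180),6),.101)
rect('col S',S,t([(152,130),(305,57),(400,135),(248,225)],(300,180),6),.101)
for n,a,b in [('head',(440,165),(333,65)),('y1',(112,152),(90,145)),('y1b',(252,230),(174,418)),('y2',(358,540),(361,277)),('y2b',(468,565),(418,552))]:
    print(n,*tri([(T,t([a],(150,205),7)[0]),(S,t([b],(150,215),5)[0])]))
for P in (T,S):
    print([(atz(P,d['at'][::-1],.075),d['confidence']) for d in ctrl.mark_of(P,'bar_centre')]); print([(atz(P,d['at'][::-1],.09),d['confidence']) for d in ctrl.mark_of(P,'orange_slot')])
E
```

```text
hold T c [0.5341 0.2058] len [0.0608 0.0601 0.06   0.0603] ang [-97.7245 172.2994  82.4878  -6.9538]
hold S c [0.5331 0.2084] len [0.0609 0.0587 0.0591 0.0583] ang [-97.2213 170.7564  82.4288  -7.562 ]
lid T c [ 0.5459 -0.0509] len [0.0989 0.1204 0.0981 0.1187] ang [ -80.2744 -172.1221   98.7818    8.2539]
lid S c [ 0.5443 -0.0481] len [0.1    0.1219 0.0988 0.1192] ang [ -79.6072 -171.9167   98.8582    8.5996]
col T c [ 0.5463 -0.0517] len [0.0645 0.0504 0.0633 0.0495] ang [ -80.8486 -171.895    98.3052    9.473 ]
col S c [ 0.5416 -0.0471] len [0.0641 0.0505 0.067  0.0558] ang [ -79.9921 -172.9977  104.3574    4.4645]
head [0.5353 0.2061 0.1435] 0.0006316906277085553
y1 [0.5414 0.2881 0.1373] 0.0003120283408546556
y1b [ 0.5411  0.2884 -0.001 ] 0.0012704724457248706
y2 [0.4438 0.2275 0.137 ] 0.0006995035501988708
y2b [ 0.444   0.2278 -0.0034] 0.001709218704225793
[(array([0.4438, 0.2268, 0.075 ]), 0.58), (array([0.5394, 0.2851, 0.075 ]), 0.53), (array([0.5354, 0.2046, 0.075 ]), 0.43)]
[]
[(array([0.5307, 0.2891, 0.075 ]), 0.82), (array([0.4389, 0.2341, 0.075 ]), 0.8), (array([0.5403, 0.2078, 0.075 ]), 0.63)]
[(array([ 0.5535, -0.0492,  0.09  ]), 0.62)]
```

```bash
cat >> h.py <<'E'
from scipy.spatial.transform import Rotation as Ro
def go(x,y,z,yaw):
    o=ctrl.get_obs(); R=Ro.from_euler('xyz',o['orientation'],degrees=True)
    s=R.inv().apply(np.array([x,y,z])-o['tool_pos']); r=(R.inv()*Ro.from_euler('xyz',[180,0,yaw],degrees=True)).as_rotvec()
    print('clk',o['clock'],'pose',o['tool_pos'].round(4),o['orientation'].round(2),'F',o['force'].round(1),'op',round(o['opening'],4)); print('shift',s.round(4),'rot',r.round(4))
E
python3 -c "
from h import *
go(.535,.206,.40,-7.4)"
```

```text
clk 1.1 pose [0.2776 0.6153 0.4047] [-180.     -0.    -24.28] F [-0.5 -0.7  0. ] op 0.0876
shift [0.403  0.2672 0.0047] rot [-0.     -0.     -0.2946]
```

Emit:
carry_out(moves="0.06 0.403 0.267 0.005 0 0 -0.295; 0.06 0.403 0.267 0.005 0 0 -0.295; 0.06 0.403 0.267 0.005 0 0 -0.295; 0.06 0.403 0.267 0.005 0 0 -0.295; 0.06 0.403 0.267 0.005 0 0 -0.295; 0.06 0.403 0.267 0.005 0 0 -0.295; 0.06 0.403 0.267 0.005 0 0 -0.295; 0.06 0.403 0.267 0.005 0 0 -0.295; 0.06 0.403 0.267 0.005 0 0 -0.295; 0.06 0.403 0.267 0.005 0 0 -0.295; 0.06 0.403 0.267 0.005 0 0 -0.295; 0.06 0.403 0.267 0.005 0 0 -0.295; 0.06 0.403 0.267 0.005 0 0 -0.295; 0.06 0.403 0.267 0.005 0 0 -0.295; 0.06 0.403 0.267 0.005 0 0 -0.295; 0.06 0.403 0.267 0.005 0 0 -0.295")

```text
clock: 2.7
tool_pos: [0.5348, 0.2069, 0.3997]
orientation: [-180.0, -0.0, -7.3]
force: [0.1, -0.3, 0.2]
opening: 0.0604
```

```bash
python3 -c "
from h import *
go(.535,.206,.294,-7.4)
p=snap('wrist','w1.png')
for z in (.046,.144): 
  q=p['K']@(p['R']@np.array([.535,.206,z])+p['t']); print(q[:2]/q[2])
np.savez('w1.npz',K=p['K'],R=p['R'],t=p['t'])
"
```

```text
clk 2.7 pose [0.5348 0.2069 0.3997] [-179.99   -0.     -7.31] F [ 0.1 -0.3  0.2] op 0.0604
shift [0.0003 0.0009 0.1057] rot [-0.0001 -0.0001  0.0016]
[320.85054109 221.59510697]
[321.14391208 251.07956651]
```

View pics/w1.png

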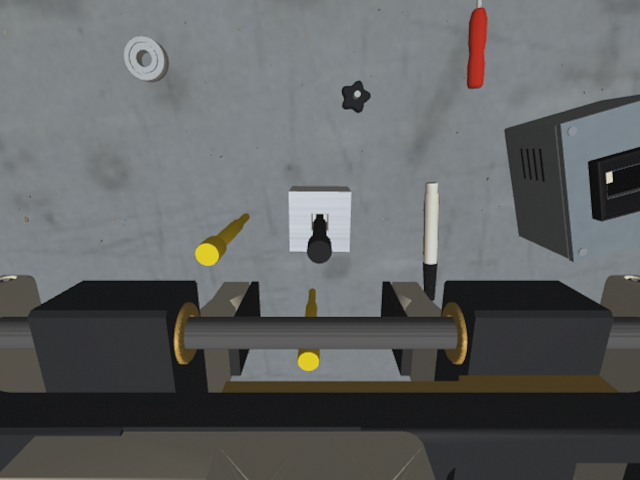

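The wrist view shows the black head at (319,248), where it was predicted (321,251). The holder's edges are square to the image, and the fingers are clear of both yellow bars. Descending and gripping.

Emit:
carry_out(moves="0.06 0 0.001 0.04 0 0 0; 0.06 0 0.001 0.08 0 0 0; 0.06 0 0.001 0.106 0 0 0; 0.06 0 0.001 0.106 0 0 0; 0.06 0 0.001 0.106 0 0 0; 0.0 0 0.001 0.106 0 0 0; 0.0 0 0.001 0.106 0 0 0; 0.0 0 0.001 0.106 0 0 0; 0.0 0 0.001 0.106 0 0 0; 0.0 0 0.001 0.106 0 0 0; 0.0 0 0.001 0.106 0 0 0; 0.0 0 0.001 0.106 0 0 0")

```text
clock: 3.95
tool_pos: [0.5351, 0.2051, 0.2938]
orientation: [180.0, -0.0, -7.4]
force: [1.0, 0.3, 1.1]
opening: 0.018
```

```bash
python3 -c "
from h import *
go(.535,.206,.43,-7.4)
p=snap('wrist','w2.png');p=snap('scene','s2.png')
"
```

```text
clk 3.95 pose [0.5351 0.2051 0.2938] [ 1.80e+02 -1.00e-02 -7.38e+00] F [1.  0.3 1.1] op 0.018
shift [-0.0002 -0.0008 -0.1362] rot [ 0.     -0.0002  0.0004]
```

View pics/w2.png

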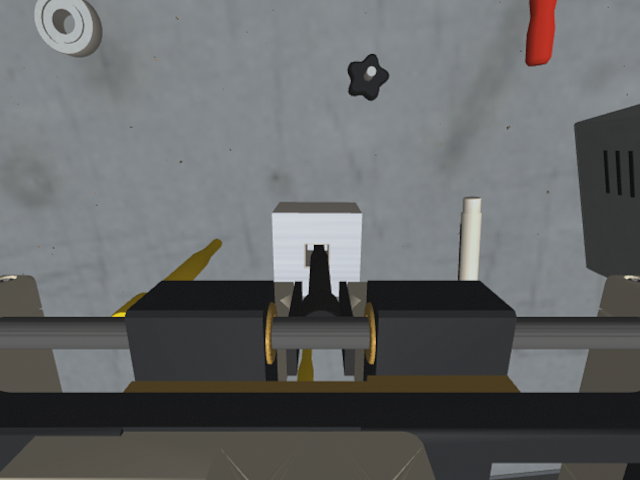

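The bar is gripped at 18.0 mm, the head's width across flats. Lifting.

Emit:
carry_out(moves="0 0 0 -0.02 0 0 0; 0 0 0 -0.04 0 0 0; 0 0 0 -0.06 0 0 0; 0 0 0 -0.09 0 0 0; 0 0 0 -0.12 0 0 0; 0 0 0 -0.14 0 0 0; 0 0 0 -0.14 0 0 0; 0 0 0 -0.14 0 0 0; 0 0 0 -0.14 0 0 0")

```text
clock: 4.95
tool_pos: [0.5347, 0.205, 0.4323]
orientation: [179.9, 0.1, -7.4]
force: [0.8, 0.1, -1.7]
opening: 0.0178
```

```bash
python3 -c "
from h import *
go(.5455,-.050,.43,8.6)
p=snap('scene','s3.png');q=snap('top','t3.png')
print([(atz(q,d['at'][::-1],.09),d['confidence']) for d in ctrl.mark_of(q,'orange_slot')])
im=p['image'][:,:,::-1][140:340,140:340]; cv2.imwrite('pics/s3c.png',cv2.resize(im,None,fx=3,fy=3))
"
```

```text
clk 4.95 pose [0.5347 0.205  0.4323] [ 1.7993e+02  1.0000e-01 -7.3900e+00] F [ 0.8  0.1 -1.7] op 0.0178
shift [0.0436 0.2515 0.0026] rot [ 0.001   0.002  -0.2791]
[(array([ 0.54470327, -0.05785599,  0.09      ]), 0.91)]
```

View pics/s3c.png

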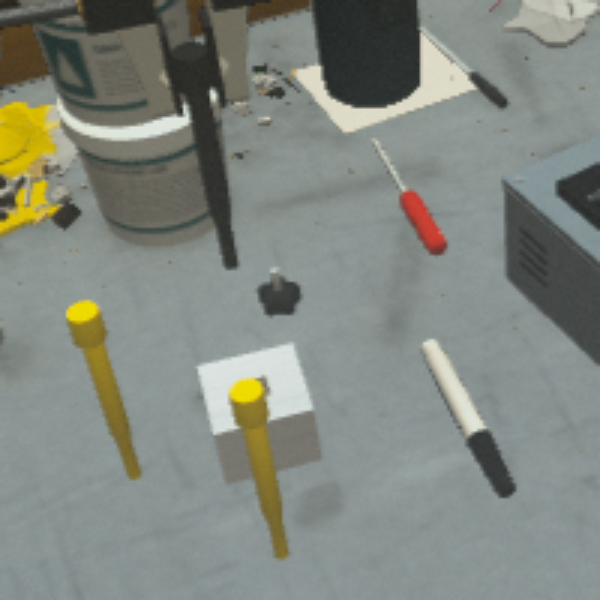

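Emit:
carry_out(moves="0 0.044 0.252 0.003 0 0 -0.279; 0 0.044 0.252 0.003 0 0 -0.279; 0 0.044 0.252 0.003 0 0 -0.279; 0 0.044 0.252 0.003 0 0 -0.279; 0 0.044 0.252 0.003 0 0 -0.279; 0 0.044 0.252 0.003 0 0 -0.279; 0 0.044 0.252 0.003 0 0 -0.279; 0 0.044 0.252 0.003 0 0 -0.279; 0 0.044 0.252 0.003 0 0 -0.279; 0 0.044 0.252 0.003 0 0 -0.279; 0 0.044 0.252 0.003 0 0 -0.279; 0 0.044 0.252 0.003 0 0 -0.279")

```text
clock: 6.3
tool_pos: [0.5463, -0.0498, 0.4307]
orientation: [-180.0, -0.0, 8.7]
force: [0.7, -0.1, -1.8]
opening: 0.0179
```

```bash
python3 -c "
from h import *
go(.5455,-.050,.39,8.6)
for n in ['scene','top','wrist']:
  p=snap(n,n+'4.png')
  i={'scene':(290,120),'top':(290,150),'wrist':(220,140)}[n]
  im=p['image'][:,:,::-1][i[1]:i[1]+150,i[0]:i[0]+200]; cv2.imwrite('pics/%s4c.png'%n,cv2.resize(im,None,fx=4,fy=4,interpolation=cv2.INTER_CUBIC))
  for z in (.09,.101):
    q=p['K']@(p['R']@np.array([.5455,-.05,z])+p['t']); q=q[:2]/q[2]; print(n,q,(q-i)*4)
"
```

```text
clk 6.3 pose [ 0.5463 -0.0498  0.4307] [-1.80e+02 -1.00e-02  8.67e+00] F [ 0.7 -0.1 -1.8] op 0.0179
shift [-0.0008  0.0001  0.0407] rot [-0.     -0.0001  0.0011]
scene [345.78479211 205.04875352] [223.13916844 340.19501407]
scene [345.98513538 200.58354684] [223.94054152 322.33418734]
top [357.13687897 223.57759339] [268.54751587 294.31037355]
top [357.65957299 222.59797598] [270.63829194 290.39190391]
wrist [319.97099302 225.63257751] [399.88397209 342.53031004]
wrist [319.97037102 228.33434165] [399.88148409 353.33736661]
```

View pics/scene4c.png

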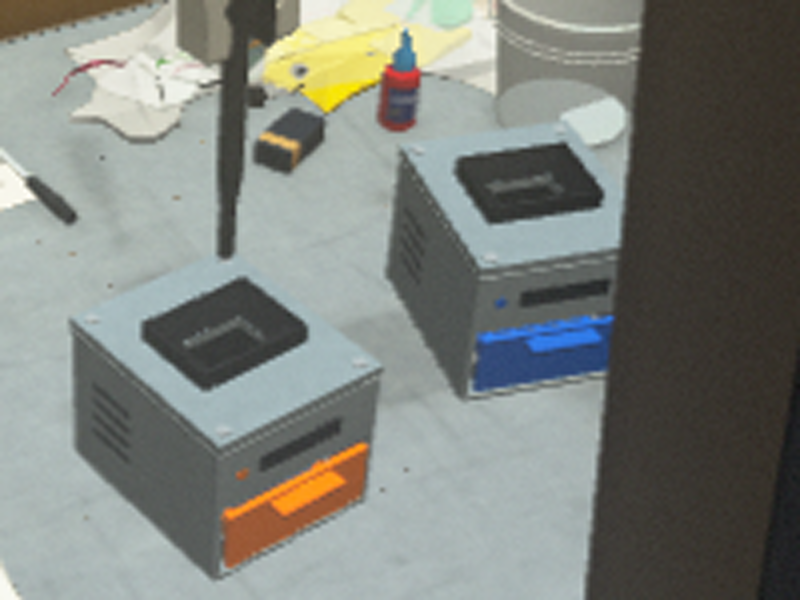

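View pics/wrist4.png

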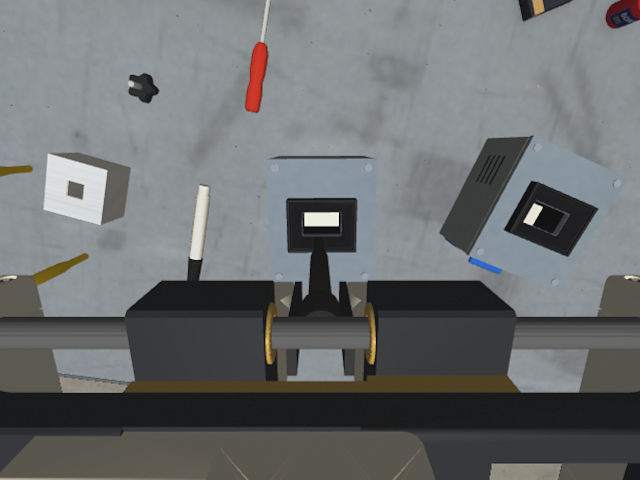

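View pics/top4c.png

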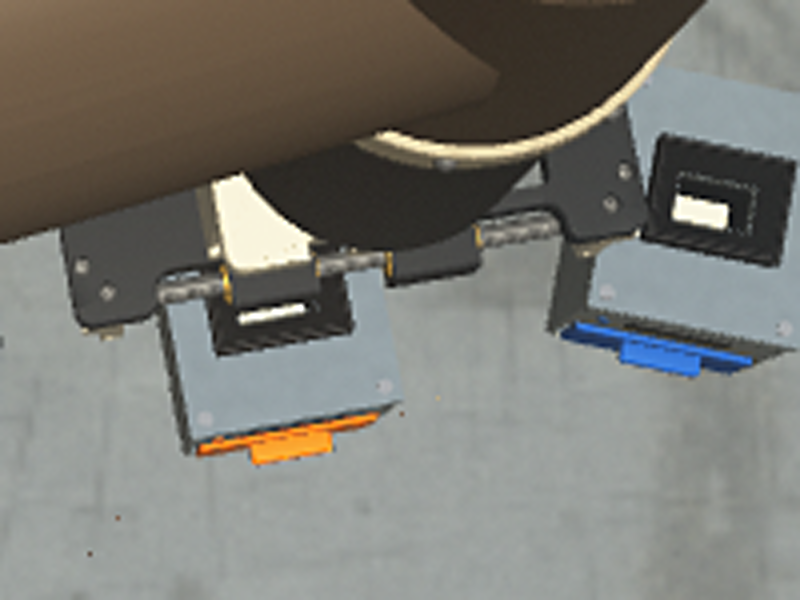

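```bash
python3 -c "
from h import *
im=cv2.imread('pics/wrist4.png')[145:295,255:390]; cv2.imwrite('pics/w4c.png',cv2.resize(im,None,fx=4,fy=4,interpolation=cv2.INTER_CUBIC))
p=ctrl.snapshot('wrist'); np.savez('w4.npz',K=p['K'],R=p['R'],t=p['t'])
q=p['K']@(p['R']@np.array([.5463,-.0498,.1427])+p['t']); print(q[:2]/q[2])
q=p['K']@(p['R']@np.array([.5463,-.0498,.26])+p['t']); print(q[:2]/q[2])
"
```

```text
[319.72756259 239.4187808 ]
[319.54890311 304.42017594]
```

View pics/w4c.png

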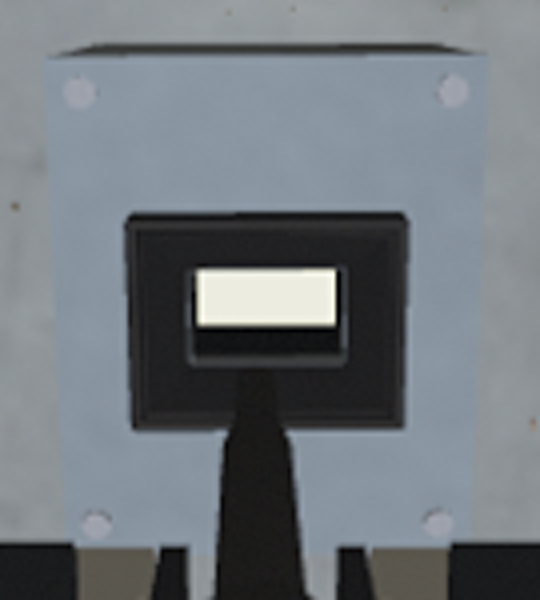

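```bash
python3 -c "
from h import *
p=dict(np.load('w4.npz'))
def f(l,z):
  q=np.array([atz(p,(255+x/4,145+y/4),z)[:2] for x,y in l]); e=np.roll(q,-1,0)-q
  print(q.mean(0).round(4),np.linalg.norm(e,axis=1).round(4),np.degrees(np.arctan2(e[:,1],e[:,0])).round(1))
f([(188,266),(346,266),(348,366),(186,366)],.09)
f([(79,92),(454,92),(439,522),(97,522)],.09)
f([(126,222),(408,222),(405,428),(131,428)],.101)
print(p['R'].round(3))
"
```

```text
[ 0.5472 -0.0516] [0.0369 0.0242 0.0386 0.0241] [ -81.3 -169.2   98.7    6.7]
[ 0.5473 -0.0516] [0.0846 0.1036 0.0841 0.1036] [ -81.3 -171.2   98.7    9.1]
[ 0.5472 -0.0516] [0.063  0.0482 0.0638 0.0482] [ -81.3 -170.5   98.7    8.6]
[[ 0.151 -0.989  0.   ]
 [-0.951 -0.145  0.273]
 [-0.27  -0.042 -0.962]]
```

Emit:
carry_out(moves="0 0.001 0.002 0 0 0 0; 0 0.001 0.002 0.02 0 0 0; 0 0.001 0.002 0.04 0 0 0; 0 0.001 0.002 0.055 0 0 0; 0 0.001 0.002 0.065 0 0 0; 0 0.001 0.002 0.075 0 0 0; 0 0.001 0.002 0.085 0 0 0; 0 0.001 0.002 0.085 0 0 0; 0 0.001 0.002 0.085 0 0 0")

```text
clock: 7.4
tool_pos: [0.5477, -0.0522, 0.3458]
orientation: [180.0, -0.0, 8.6]
force: [-0.2, 0.1, -0.9]
opening: 0.0177
```

```bash
python3 -c "
from h import *
go(.547,-.0515,.322,8.6)
for n in ['wrist','scene']:
  p=snap(n,n+'5.png')
"; sleep 0
```

```text
clk 7.4 pose [ 0.5477 -0.0522  0.3458] [179.99  -0.     8.62] F [-0.2  0.1 -0.9] op 0.0177
shift [-0.0006 -0.0008  0.0238] rot [ 0.0002 -0.0001  0.0003]
```

View pics/scene5.png

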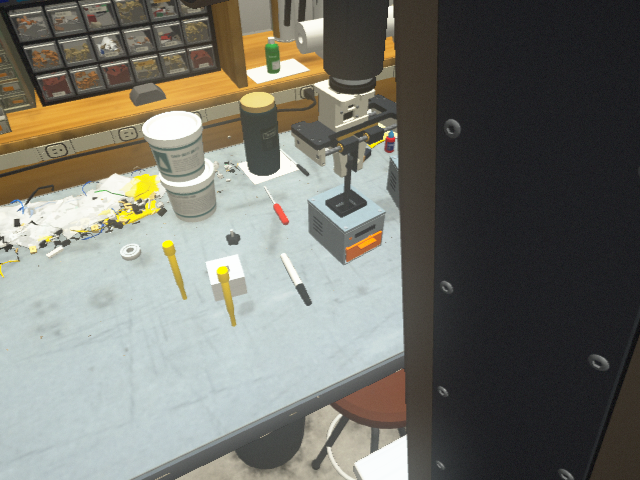

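View pics/wrist5.png

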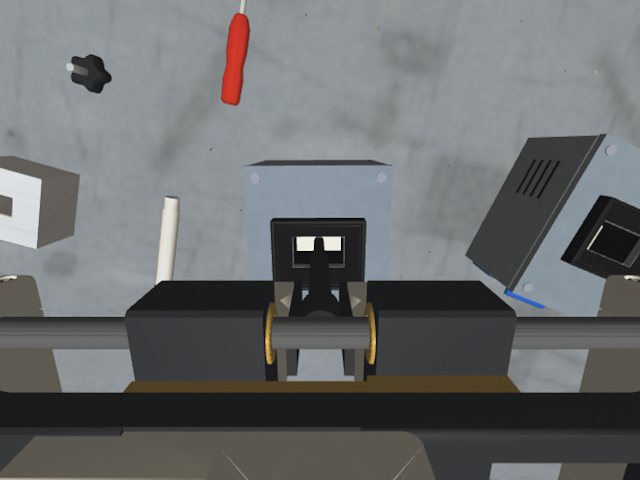

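The bar's lower end is inside the orange slot and no contact force shows. Pressing down now.

Emit:
carry_out(moves="0 0 0 0.007 0 0 0; 0 0 0 0.013 0 0 0; 0 0 0 0.017 0 0 0; 0 0 0 0.020 0 0 0; 0 0 0 0.022 0 0 0; 0 0 0 0.023 0 0 0; 0 0 0 0.023 0 0 0; 0 0 0 0.023 0 0 0")

```text
clock: 8.3
tool_pos: [0.5478, -0.0522, 0.323]
orientation: [180.0, -0.0, 8.6]
force: [0.3, -0.7, 4.7]
opening: 0.0175
```

```bash
python3 -c "
from h import *
go(.547,-.0515,.322,8.6)
for n in ['scene']:
  p=snap(n,n+'6.png'); im=p['image'][:,:,::-1][140:290,290:410]; cv2.imwrite('pics/s6c.png',cv2.resize(im,None,fx=4,fy=4))
"
```

```text
clk 8.3 pose [ 0.5478 -0.0522  0.323 ] [ 1.7999e+02 -4.0000e-02  8.6200e+00] F [ 0.3 -0.7  4.7] op 0.0175
shift [-0.0007 -0.0008  0.001 ] rot [ 0.0001 -0.0007  0.0003]
```

View pics/s6c.png

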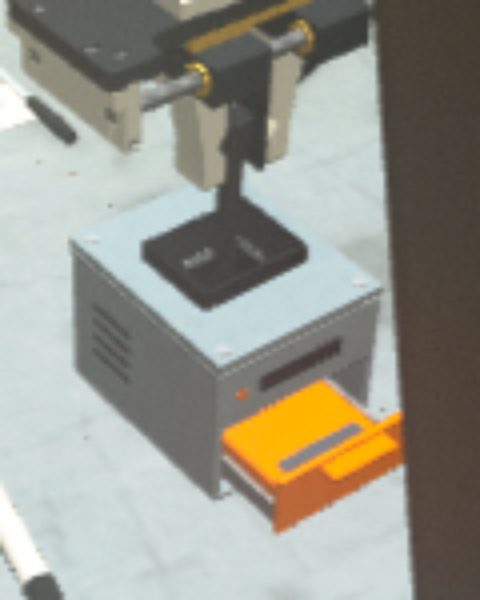

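The orange tray is out, and 4.7 N fits the tab's resistance. I'll ease up about 10 mm so the tab rises unloaded, then open the fingers.

Emit:
carry_out(moves="0 0 0 -0.003 0 0 0; 0 0 0 -0.006 0 0 0; 0 0 0 -0.009 0 0 0; 0 0 0 -0.010 0 0 0; 0 0 0 -0.010 0 0 0; 0 0 0 -0.010 0 0 0; 0.022 0 0 -0.010 0 0 0; 0.03 0 0 -0.010 0 0 0; 0.04 0 0 -0.010 0 0 0; 0.06 0 0 -0.010 0 0 0; 0.06 0 0 -0.010 0 0 0; 0.06 0 0 -0.010 0 0 0; 0.06 0 0 -0.010 0 0 0")

```text
clock: 9.65
tool_pos: [0.5475, -0.0522, 0.3326]
orientation: [-180.0, 0.0, 8.6]
force: [0.1, -0.1, -0.4]
opening: 0.059
```

```bash
python3 -c "
from h import *
go(.547,-.0515,.45,8.6)
for n in ['wrist','scene']:
  p=snap(n,n+'7.png'); 
im=p['image'][:,:,::-1][140:290,290:410]; cv2.imwrite('pics/s7c.png',cv2.resize(im,None,fx=4,fy=4))
"
```

```text
clk 9.65 pose [ 0.5475 -0.0522  0.3326] [-1.80e+02  1.00e-02  8.61e+00] F [ 0.1 -0.1 -0.4] op 0.059
shift [-0.0004 -0.0008 -0.1174] rot [-0.      0.0001  0.0001]
```

View pics/s7c.png

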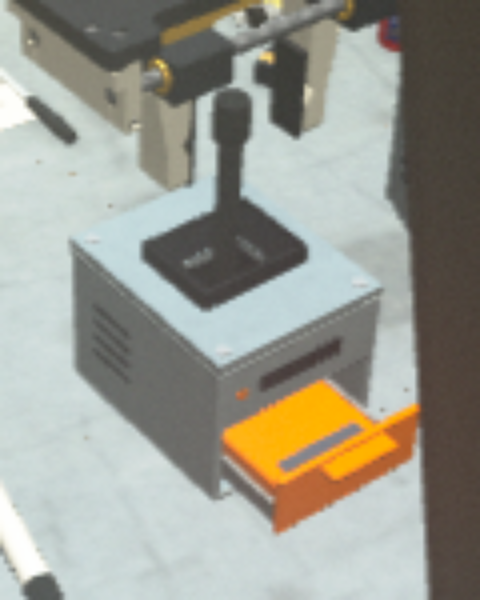

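View pics/wrist7.png

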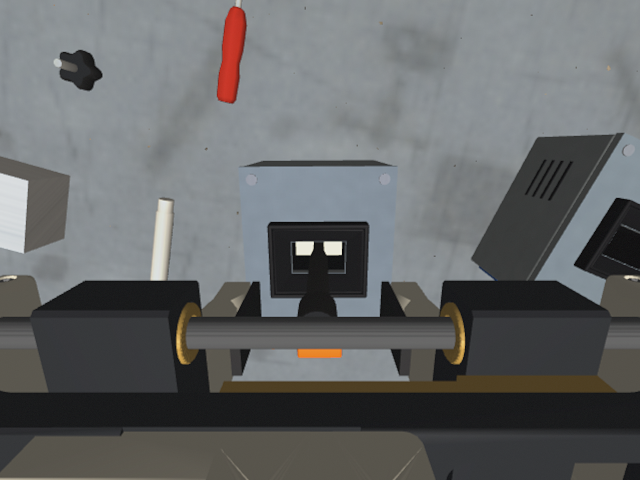

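The bar stands free in the slot between the open fingers. Going up, then clear to the left.

Emit:
carry_out(moves="0.06 0 0 -0.02 0 0 0; 0.06 0 0 -0.05 0 0 0; 0.06 0 0 -0.09 0 0 0; 0.06 0 0 -0.12 0 0 0; 0.06 0 0 -0.12 0 0 0; 0.06 0 -0.05 -0.12 0 0 0; 0.06 0 -0.1 -0.12 0 0 0; 0.06 0 -0.15 -0.12 0 0 0; 0.06 0 -0.2 -0.12 0 0 0; 0.06 0 -0.25 -0.12 0 0 0; 0.06 0 -0.3 -0.12 0 0 0; 0.06 0 -0.3 -0.12 0 0 0; 0.06 0 -0.3 -0.12 0 0 0; 0.06 0 -0.3 -0.12 0 0 0")

```text
clock: 11.15
tool_pos: [0.5026, 0.244, 0.4523]
orientation: [180.0, 0.0, 8.6]
force: [0.1, -0.6, -0.6]
opening: 0.0602
```

```bash
python3 -c "
from h import *
go(.547,-.0515,.45,8.6)
for n in ['top','scene']:
  p=snap(n,n+'8.png'); 
im=p['image'][:,:,::-1][140:290,290:490]; cv2.imwrite('pics/s8c.png',cv2.resize(im,None,fx=4,fy=4))
"
```

```text
clk 11.15 pose [0.5026 0.244  0.4523] [1.7997e+02 4.0000e-02 8.6000e+00] F [ 0.1 -0.6 -0.6] op 0.0602
shift [-0.0003  0.2988  0.0024] rot [0.0005 0.0006 0.0001]
```

View pics/s8c.png

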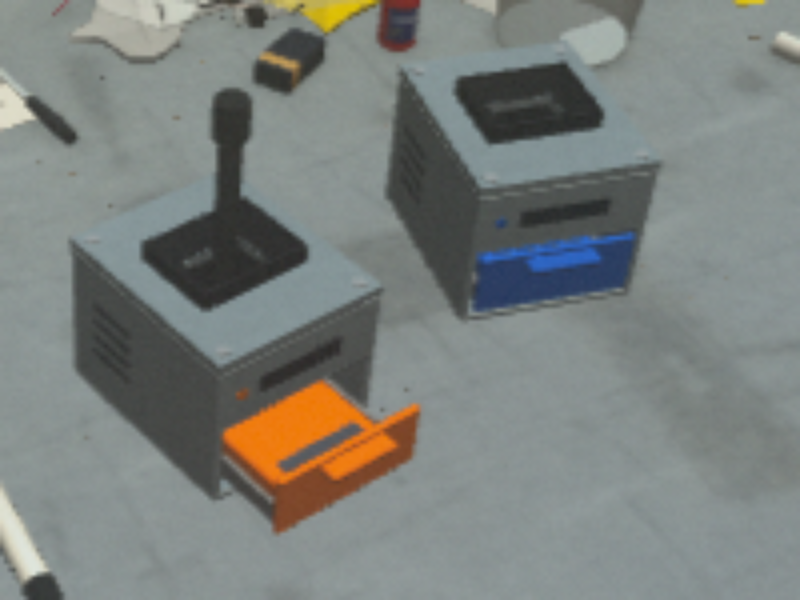

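View pics/top8.png

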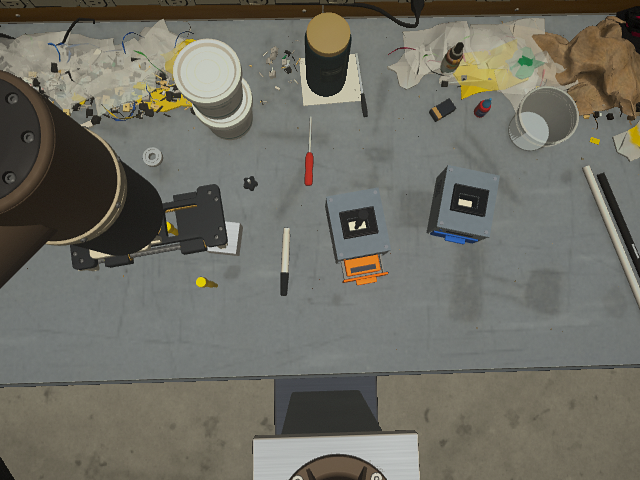

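The bar stands in the orange slot, head at crop (232,105). The orange tray is out, the blue one is shut, and the arm is clear. Handing in.

```bash
python3 -c "
from h import *
print(ctrl.close_job())"
```

```text
the job is handed in; nothing more can be done
None
```

The orange tray is open, the black bar is standing in the orange slot, and the blue tray is still shut. I handed the job in at about 11.3 s on the robot's clock.

- **What I did:** I gripped the black bar by its head (18 mm opening measured) and lifted it out of the holder. I lowered it into the orange slot and pressed the tab to about 55 mm below the lid, where it pushed back with 4.7 N. After the tray sprang out I eased up 10 mm so the tab could rise, opened the fingers, and moved the arm up and away.
- **Last checks:** The final scene and top pictures show the bar upright in the orange slot and both trays as asked. The arm is clear of everything, and the wrist force reads about zero. The yellow bars were left where they stood.
- **What disagreed:** The network's slot point differed by 6–8 mm from my edge measurements. I used the wrist-camera fit instead, where the slot, the collar and the screws gave the same centre. The bar went in without noticeable side force.

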